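# Set the dose screw three turns off its stop

## Robot

A 6-joint arm with a two-finger parallel gripper is mounted at the origin on a cart in front of the work surface, level with it; the furniture and walls round the work are solid. World frame = base frame: x ahead of the robot, y to its left, z up, the work surface at z = 0. Lengths are in mm, angles in rad, forces in N, time in s.
With the tool pointing down it reaches from about 275 to 750 mm from the base axis. Payload 10.2 kg.
Tool frame: the origin (TCP) lies at the very end of the fingers, on their centre line; the grasp point (between the pads) lies 19 mm behind it; z points along the fingers, y is the line along which they close (so a half turn about z gives the same grasp; the last joint's range is limited). The gripper opens to 85 mm and grips with 20 to 120 N. Pads are 22 mm wide; open, the fingers measure 114 mm over their backs; the gripper's body (76 mm by 85 mm) begins 54 mm behind the grasp point. The pads swing forward as they close: fully open they stand 13 mm farther back than shut.
Start: joints at [-1.406, 0.313, 1.498, -0, 1.331, -0.223], TCP at [198.518, -486.026, 231.294] pointing down, gripper open.
Joint ranges: [-2.94, 2.94], [-0.97, 2.17], [0.19, 2.56], [-1.23, 4.37], [0.02, 3.11], [-2.88, 2.88]. Speed limits (rad/s): [2.39, 2.39, 3.01, 3.14, 3.14, 3.14].

## Interface

Orientations are given as a unit quaternion [w, x, y, z].
In Python, from rig import ctrl gives the robot as it stands.
- The arm moves only by the shell command python3 -m inch 'ROWS' [OPENING] [FORCE]. ROWS is text: rows parted by semicolons, each of 6 numbers parted by spaces: the shift along the tool's x, y, z in mm, then the turn, a rotation vector about the tool's x, y, z in units of 6 degrees (1.0 is 6 degrees). A call has exactly 10 rows; each row shifts and turns the commanded pose from where the row before left it, along the tool's axes as they then stand; what a row does not reach is not made up. A row lasts 1/12 s, in which the tool goes at most 41.7 mm and 7.16 degrees, less where a joint would pass 70% of its speed; a pose out of reach is approached as far as the arm can. A call with a gripper value outside its range is refused whole. OPENING is the opening, from 0 (shut) to 1 (fully open), set as the call begins (- or left out, the last holds). The fingers move at their own pace and stop on an object; FORCE is the grip in N (left out, the last holds). Time passes only in rows, so rows that do not move let the fingers close, or fill a call up. It gives the time, the measured TCP pose, the force, the opening and the grip force at its end, in the units of the state.
- ctrl.sense(): the state, without advancing time (a new reading comes with each control period).
- ctrl.capture(name): name is "side" or "top"; returns a dict with "image" (420x560x3 uint8, red, green, blue), "intrinsics" (3x3 intrinsics, pixels), "D" ([k1, k2, p1, p2, k3] as OpenCV has them; the pictures are not rectified), "rvec" (rotation vector, rad) and "tvec" (3), from world to camera coordinates, as OpenCV has them. Camera axes: x right, y down, z forward; pixel columns grow to the right and rows downward; lengths in mm; the calibration is good to about 2 mm. A picture is of the moment at which its call begins. There is no depth.
- ctrl.finish_job(): hands the job in; it is judged then, once.
The state is a dict: "time_s": time; "joints": joint angles; "dq": joint speeds; "tau": joint torques, N m; "eef_pos": TCP position; "ee_rot": TCP orientation; "force": force on the tool from outside, world axes, zero at the start; "wrist_torque": the same for the moment, N m; "grip_width": opening from 0.0 (shut) to 1.0 (fully open); "grip_force": force on a finger pad.
Only numpy, scipy, OpenCV 4.12 (cv2) and the standard library are available. Lean on these libraries where they do the work, as an engineer would, in place of code of your own. Each camera call takes 0.05 s, during which the arm holds its last target. There are 200 camera calls.

## Task

Set the bench doser, which has no scale: wind its crank back (anticlockwise seen from above) gently until you feel its sprung stop, without forcing it, then crank forward (clockwise) exactly three full turns counted from that stop, without overshooting. Then let go and leave the doser like that, with the bottles and other things round it undisturbed.

Things in the scene. Friction and masses are not known exactly. Their poses are not given: they have to be found in the camera images.
- doser: the bench doser, fixed to the table: grey gearbox 92 x 84 mm in plan on a dark base plate 160 x 120 mm, gearbox top 98 mm above the table, with a level steel barrel (end 138 mm from the origin along -x) and a nozzle under its end. Origin: centre of its underside, at table height, directly below the crank's axis; z up, -x along the barrel to the nozzle.
- crank: the steel crank on top of the doser: a flat arm 16 mm wide, its top 120 mm above the table. Origin: on its vertical axis, 111 mm above the table; z up; its x axis points along the arm to the black grip. It turns about the vertical axis; turning takes a push of about 4 N sideways at the grip (fading when held still); it stays where it is left. Free for over 5 turns clockwise of the stop, with no marks.
- hub (a point): top centre of the crank's hub, on its axis, 121 mm above the table. The stop is hidden in the boss below (60 mm diameter); the crank starts 0.25 to 0.7 turn clockwise of it and its direction differs every time, so it must be felt. It is a spring buffer: past first touch the push at the grip rises by about 1.6 N per mm above the 4 N; more than 12.5 mm (0.25 rad, 24 N) damages it.
- grip_mid (a point): middle of the crank's black grip: an upright round handle, 22 mm diameter, 46 mm tall (124 to 170 mm above the table), 50 mm from the crank's axis, that spins freely on its pin, so that it can be held without turning the hand. This point lies on its centre line, 147 mm above the table.
- feed_mark (a point): a point on the sealed feed nut inside the gearbox, out of sight. Measured from the doser's origin along the doser's x it is at 0 when the crank first touches the stop and moves +0.3 mm for each clockwise turn, much less than the measuring noise, so a reading of it does not show the count.
- beaker: small clear beaker, 47 mm wide, 55 mm tall, under the doser's nozzle; bystander. Origin: centre of its underside, z up.
- bottle_a: amber dropper bottle with black teat, 39 mm diameter, 102 mm tall, to the left of the doser; bystander. Origin: centre of its underside, z up.
- bottle_b: amber dropper bottle with black teat, 39 mm diameter, 102 mm tall, to the right of the doser; bystander. Origin: centre of its underside, z up.
- atomiser: slim glass atomiser with a grey cap, 18 mm diameter, 80 mm tall, behind the doser to the right; bystander. Origin: centre of its underside, z up.
- funnel: small steel funnel standing mouth down, 57 mm wide, 56 mm tall; bystander. Origin: centre of its underside, z up.
- label_roll: roll of blank labels lying flat, 64 mm diameter, 26 mm tall; bystander. Origin: centre of its underside, z up.
- wipes_pack: film pack of wipes, 114 x 207 x 52 mm, on the right of the table; bystander. Origin: centre of its underside, z up.
- crimp_tin: round tin, 59 mm diameter, 26 mm tall, near the front edge; bystander. Origin: centre of its underside, z up.

How it is judged (in metres and radians):
On the way:
1. the crank is wound back onto its stop (within 0.1 rad of first touch, or pressed into the buffer) (x of feed_mark in the frame of doser below 4.77464e-06 m), for 0.2 s.
At the end, for the whole second after the job is handed in: The crank stands three full turns clockwise of its stop, within a twelfth of a turn (30 degrees) either way, at rest and let go; the bystanders stand upright within 30 mm of where they were (x of feed_mark in the frame of doser between 0.000875 and 0.000925 m and angular speed of crank below 0.1 rad/s and angle between each of beaker, bottle_a, bottle_b, atomiser, funnel, label_roll, wipes_pack, crimp_tin's own z axis and vertical below 0.2 rad and distance of each of beaker, bottle_a, bottle_b, atomiser, funnel, label_roll, wipes_pack, crimp_tin from where it was at the start of the episode below 0.03 m); the robot touches nothing.
It fails at once if the crank is forced into its stop: more than 0.25 rad (12.5 mm at the grip, about 24 N) past first touch (x of feed_mark in the frame of doser below -1.19366e-05 m).
It fails at once if the crank is turned past three turns by more than a sixth of a turn (x of feed_mark in the frame of doser above 0.00095 m).
It fails at once if a bystander is knocked over or pushed more than 40 mm away (distance of any of beaker, bottle_a, bottle_b, atomiser, funnel, label_roll, wipes_pack, crimp_tin from where it was at the start of the episode above 0.04 m or angle between any of beaker, bottle_a, bottle_b, atomiser, funnel, label_roll, wipes_pack, crimp_tin's own z axis and vertical above 0.5 rad).
It also fails if it takes over 72 s, if anything falls off the work surface, if the arm or the gripper's body presses on something with over 40 N, if the wrist force passes 120 N, or if a joint passes its speed limit or range.

## Working session

There is one attempt and no reset: what is moved stays moved. The work goes in short steps, Python scripts to look and compute and a shell command to move; the robot and the scene stay as the last step left them, time stands still between calls to the robot, and variables do not carry over. Pictures are saved under pics/ and viewed, at most 10 in all, crops included, and the job is handed in when it is done.

```bash
mkdir -p pics
cat > h.py <<'E'
import numpy as np, cv2
from rig import ctrl
def ray(c,uv):
    R=cv2.Rodrigues(np.array(c["rvec"],float))[0];t=np.array(c["tvec"],float).ravel()
    n=cv2.undistortPoints(np.array([[uv]],float),np.array(c["intrinsics"],float),np.array(c["D"],float)).ravel()
    return -R.T@t, R.T@np.array([n[0],n[1],1.])
def onz(c,uv,z):
    o,d=ray(c,uv); return o+d*(z-o[2])/d[2]
def cross(c1,p1,c2,p2):
    o1,d1=ray(c1,p1);o2,d2=ray(c2,p2)
    s=np.linalg.lstsq(np.c_[d1,-d2],o2-o1,rcond=None)[0]
    return (o1+d1*s[0]+o2+d2*s[1])/2, np.linalg.norm(o1+d1*s[0]-o2-d2*s[1])
E
python3 - <<'E'
from h import *
for n in("top","side"):
    c=ctrl.capture(n); cv2.imwrite(f"pics/{n}0.png",c["image"][:,:,::-1]); print(ray(c,(280,210)))
print(ctrl.sense())
E
```

```text
(array([ 221.86617786,  -59.94645611, 1526.97660869]), array([ 0.19308703, -0.00454432, -0.9814158 ]))
(array([ 336.19236474, 1012.03698732,  785.96263495]), array([ 0.15019392, -0.82402137, -0.54642591]))
{'time_s': 0.1, 'joints': array([-1.40638931e+00,  3.13405350e-01,  1.49835178e+00, -5.22956519e-06,
        1.33102983e+00, -2.23378284e-01]), 'dq': array([-0.00033715, -0.00083743, -0.00186135,  0.00022959,  0.00019352,
       -0.00028782]), 'tau': array([ 3.32405456e-03, -4.12900829e+01, -2.60144055e+01, -1.37403417e-04,
        2.97334918e-03,  4.21192425e-06]), 'eef_pos': array([ 198.48186026, -485.78249478,  230.79004091]), 'ee_rot': array([-5.9696682e-04,  9.8126134e-01,  1.9268063e-01,  1.5066332e-05]), 'force': array([ 0.04555173, -0.0854071 ,  0.60090202]), 'wrist_torque': array([ 0.01350166, -0.00431024, -0.03349845]), 'grip_force': 0.0, 'grip_width': 1.0037797243953523}
```

View pics/top0.png

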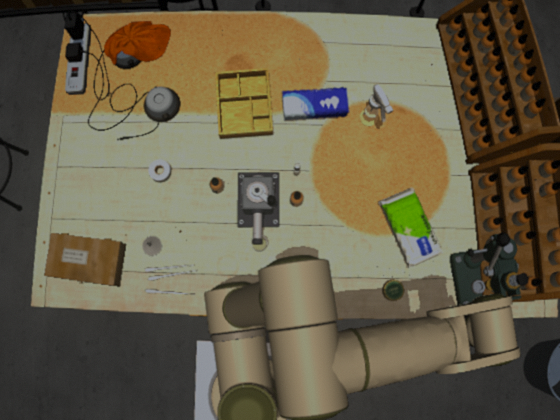

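View pics/side0.png

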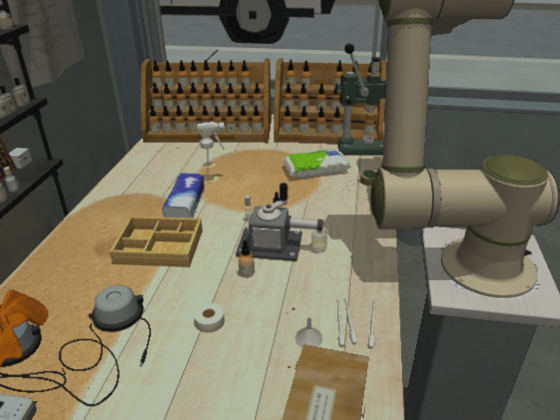

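Top view: doser at about (258,198), hub near (257,191), grip near (270,200), bottles at (217,185) and (297,198), atomiser at (297,168). Side view: grip near (284,191), hub near (268,210). I'll zoom in next.

Run:
```python
import cv2,numpy as np
a=cv2.imread("pics/top0.png")[155:255,200:315];b=cv2.imread("pics/side0.png")[175:275,225:340]
cv2.imwrite("pics/z.png",np.hstack([cv2.resize(i,(400,348),interpolation=cv2.INTER_CUBIC) for i in(a,b)]))
```

```text
(no output)
```

View pics/z.png

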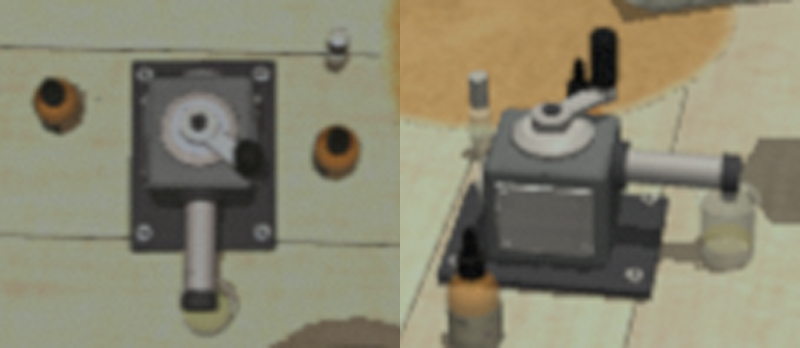

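Run:
```python
from h import *
T=ctrl.capture("top");S=ctrl.capture("side")
k=3.478
t=lambda x,y:(200+x/k-.35,155+y/k-.35); s=lambda x,y:(225+(x-400)/k-.35,175+y/k-.35)
h=cross(T,t(199,122),S,s(549,109)); g=cross(T,t(249,157),S,s(603,59)); print("hub",h,"grip",g)
print("hubz",onz(T,t(199,122),121),"gripz",onz(T,t(249,158),160), onz(S,s(549,109),121),onz(S,s(603,59),147))
for n,p,z in(("a",t(53,92),102),("b",t(338,138),102),("atom",t(338,36),80),("nozzle",t(199,300),70)): print(n,onz(T,p,z))
print("base corners",[onz(T,t(*p),10)[:2].round(1) for p in((131,61),(275,61),(275,250),(131,250))])
```

```text
hub (array([552.59722218,  -3.84672126, 121.10034971]), np.float64(1.2859427455177956)) grip (array([520.29121408, -43.01300357, 143.26427181]), np.float64(0.7301493370798948))
hubz [551.96139643  -3.88515948 121.        ] gripz [516.29427402 -43.22018772 160.        ] [553.3029564   -4.18988516 121.        ] [518.84476103 -36.76950916 147.        ]
a [578.01441248 111.42455098 102.        ]
b [ 546.14870898 -110.8642138   102.        ]
atom [ 634.20303908 -110.50512458   80.        ]
nozzle [421.95327567  -5.98698051  70.        ]
base corners [array([628.9,  58.6]), array([631.4, -61. ]), array([472.6, -64.4]), array([469.9,  52.8])]
```

```bash
python3 -m inch '0 0 0 0 0 0.925;0 0 0 0 0 0.925;0 0 0 0 0 0.925;0 0 0 0 0 0.925;18 -25 0 0 0 0;18 -25 0 0 0 0;18 -25 0 0 0 0;18 -25 0 0 0 0;18 -25 0 0 0 0;18 -25 0 0 0 0' 1 60
python3 -m inch '18 -25 0 0 0 0;18 -25 0 0 0 0;18 -25 0 0 0 0;18 -25 0 0 0 0;18 -25 0 0 0 0;18 -25 0 0 0 0;18 -25 0 0 0 0;18 -25 0 0 0 0;18 -25 0 0 0 0;0 0 0 0 0 0'
```

```text
time_s: 1.03
eef_pos: [307.0, -334.6, 231.2]
ee_rot: [-0.0, 1.0, 0.0, -0.0]
force: [0.3, 0.1, -0.2]
grip_width: 0.998
grip_force: 0.0
time_s: 1.87
eef_pos: [470.1, -107.4, 231.1]
ee_rot: [-0.001, 1.0, 0.002, 0.0]
force: [-0.4, -0.5, 0.0]
grip_width: 1.0
grip_force: 0.0
```

```bash
python3 -m inch '16 -22 0 0 0 0;16 -22 0 0 0 0;17 -22 0 0 0 0;0 0 16 0 0 0;0 0 20 0 0 0;0 0 20 0 0 0;0 0 20 0 0 0;0 0 15 0 0 0;0 0 8 0 0 0;0 0 0 0 0 0'
python3 - <<'E'
from h import *
T=ctrl.capture("top");S=ctrl.capture("side")
print(ctrl.sense()["eef_pos"],ctrl.sense()["force"])
a=T["image"][140:240,200:315,::-1];b=S["image"][145:245,225:340,::-1]
cv2.imwrite("pics/z2.png",np.hstack([cv2.resize(i,(400,348),interpolation=cv2.INTER_CUBIC) for i in(a,b)]))
E
```

```text
time_s: 2.7
eef_pos: [516.6, -44.9, 130.8]
ee_rot: [-0.0, 1.0, 0.0, -0.001]
force: [-0.7, -0.1, -1.1]
grip_width: 1.002
grip_force: 0.0
[517.61577349 -45.17833748 132.896276  ] [ 0.58099247  0.26988746 -0.64007012]
```

View pics/z2.png

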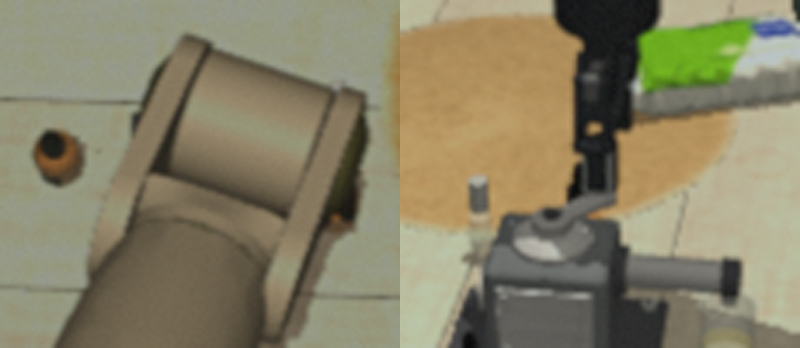

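The top view is hidden by the arm. The side view shows the finger at (600,165) squarely in front of the grip, low enough and clear of the crank arm. I'll centre it and close.

```bash
python3 -m inch '1 -3 0 0 0 0;0 0 0 0 0 0;0 0 0 0 0 0;0 0 0 0 0 0;0 0 0 0 0 0;0 0 0 0 0 0;0 0 0 0 0 0;0 0 0 0 0 0;0 0 0 0 0 0;0 0 0 0 0 0' 0 60
python3 - <<'E'
from h import *
for i in range(4):
    ctrl.capture("side"); s=ctrl.sense(); print(s["eef_pos"].round(1),s["force"].round(1),round(s["grip_width"],3),s["grip_force"].round(1))
E
```

```text
time_s: 3.63
eef_pos: [518.7, -41.6, 132.7]
ee_rot: [-0.0, 1.0, 0.0, 0.001]
force: [1.2, 4.3, 6.2]
grip_width: 0.235
grip_force: 58.7Traceback (most recent call last):
  File "<stdin>", line 3, in <module>
AttributeError: 'float' object has no attribute 'round'
```

```bash
cat >> h.py <<'E'
def rows(a0,step,n,r=50.):
    a=np.radians(a0+step*np.arange(n+1)); p=np.round(r*np.c_[np.cos(a),-np.sin(a)],1)
    d=np.diff(p,axis=0)
    for k in range(0,n,10): print(a0+step*k,";".join("%.1f %.1f 0 0 0 0"%tuple(x+0.) for x in d[k:k+10]))
def st(C=(551.3,-4.)):
    s=ctrl.sense();p=s["eef_pos"][:2]-C;r=np.hypot(*p);u=p/r;f=s["force"]
    T=f[0]*-u[1]+f[1]*u[0]
    print("t%.1f ang %.1f r %.1f  Fr %.1f Ft %.1f Fz %.1f grip %.2f"%(s["time_s"],np.degrees(np.arctan2(p[1],p[0])),r,f[:2]@u,T,f[2],s["grip_width"]))
    return T
E
python3 -c "
from h import *
st();rows(-131,6,10)"
```

```text
t3.7 ang -130.9 r 49.7  Fr -3.8 Ft -3.0 Fz 5.9 grip 0.23
-131 4.1 3.3 0 0 0 0;4.5 2.7 0 0 0 0;4.7 2.3 0 0 0 0;4.9 1.8 0 0 0 0;5.1 1.3 0 0 0 0;5.1 0.7 0 0 0 0;5.3 0.2 0 0 0 0;5.2 -0.4 0 0 0 0;5.1 -0.9 0 0 0 0;5.1 -1.4 0 0 0 0
```

```bash
python3 -m inch '4.1 3.3 0 0 0 0;4.5 2.7 0 0 0 0;4.7 2.3 0 0 0 0;4.9 1.8 0 0 0 0;5.1 1.3 0 0 0 0;5.1 0.7 0 0 0 0;5.3 0.2 0 0 0 0;5.2 -0.4 0 0 0 0;5.1 -0.9 0 0 0 0;5.1 -1.4 0 0 0 0'
python3 -c "
from h import *
st();rows(-71,.8,120);rows(-71+96,.8,120)"
```

```text
time_s: 4.52
eef_pos: [566.2, -48.7, 132.5]
ee_rot: [-0.003, 1.0, 0.001, -0.002]
force: [-10.6, 16.2, 12.4]
grip_width: 0.238
grip_force: 59.6
t4.5 ang -71.6 r 47.1  Fr -18.7 Ft -4.9 Fz 12.4 grip 0.24
-71.0 0.6 -0.3 0 0 0 0;0.7 -0.2 0 0 0 0;0.6 -0.2 0 0 0 0;0.7 -0.3 0 0 0 0;0.6 -0.3 0 0 0 0;0.7 -0.3 0 0 0 0;0.6 -0.2 0 0 0 0;0.6 -0.3 0 0 0 0;0.7 -0.3 0 0 0 0;0.6 -0.3 0 0 0 0
-63.0 0.6 -0.4 0 0 0 0;0.6 -0.3 0 0 0 0;0.6 -0.3 0 0 0 0;0.7 -0.4 0 0 0 0;0.6 -0.3 0 0 0 0;0.5 -0.4 0 0 0 0;0.6 -0.4 0 0 0 0;0.6 -0.4 0 0 0 0;0.6 -0.3 0 0 0 0;0.6 -0.4 0 0 0 0
-55.0 0.5 -0.4 0 0 0 0;0.6 -0.5 0 0 0 0;0.6 -0.4 0 0 0 0;0.5 -0.4 0 0 0 0;0.6 -0.4 0 0 0 0;0.5 -0.5 0 0 0 0;0.5 -0.4 0 0 0 0;0.6 -0.5 0 0 0 0;0.5 -0.5 0 0 0 0;0.5 -0.4 0 0 0 0
-47.0 0.5 -0.5 0 0 0 0;0.5 -0.5 0 0 0 0;0.5 -0.5 0 0 0 0;0.5 -0.5 0 0 0 0;0.5 -0.5 0 0 0 0;0.4 -0.5 0 0 0 0;0.5 -0.5 0 0 0 0;0.5 -0.6 0 0 0 0;0.4 -0.5 0 0 0 0;0.5 -0.5 0 0 0 0
-39.0 0.4 -0.6 0 0 0 0;0.4 -0.5 0 0 0 0;0.4 -0.6 0 0 0 0;0.5 -0.6 0 0 0 0;0.4 -0.5 0 0 0 0;0.4 -0.6 0 0 0 0;0.3 -0.6 0 0 0 0;0.4 -0.6 0 0 0 0;0.4 -0.6 0 0 0 0;0.4 -0.5 0 0 0 0
-31.0 0.3 -0.6 0 0 
[... 2710 characters left out ...]
9.0 -0.7 0.0 0 0 0 0;-0.7 0.0 0 0 0 0;-0.7 0.0 0 0 0 0;-0.7 0.0 0 0 0 0;-0.7 0.1 0 0 0 0;-0.7 0.0 0 0 0 0;-0.7 0.1 0 0 0 0;-0.7 0.0 0 0 0 0;-0.7 0.1 0 0 0 0;-0.7 0.1 0 0 0 0
97.0 -0.7 0.1 0 0 0 0;-0.7 0.1 0 0 0 0;-0.7 0.1 0 0 0 0;-0.7 0.1 0 0 0 0;-0.6 0.1 0 0 0 0;-0.7 0.2 0 0 0 0;-0.7 0.1 0 0 0 0;-0.7 0.2 0 0 0 0;-0.7 0.1 0 0 0 0;-0.6 0.2 0 0 0 0
105.0 -0.7 0.2 0 0 0 0;-0.7 0.2 0 0 0 0;-0.7 0.2 0 0 0 0;-0.6 0.2 0 0 0 0;-0.7 0.2 0 0 0 0;-0.6 0.3 0 0 0 0;-0.7 0.2 0 0 0 0;-0.6 0.2 0 0 0 0;-0.7 0.3 0 0 0 0;-0.6 0.3 0 0 0 0
113.0 -0.7 0.3 0 0 0 0;-0.6 0.2 0 0 0 0;-0.6 0.3 0 0 0 0;-0.7 0.3 0 0 0 0;-0.6 0.3 0 0 0 0;-0.6 0.4 0 0 0 0;-0.6 0.3 0 0 0 0;-0.6 0.3 0 0 0 0;-0.7 0.4 0 0 0 0;-0.6 0.3 0 0 0 0
```

```bash
python3 -m inch '-0.5 -2.8 0 0 0 0;1.3 -0.5 0 0 0 0;1.3 -0.6 0 0 0 0;1.2 -0.5 0 0 0 0;1.3 -0.6 0 0 0 0;1.2 -0.7 0 0 0 0;1.3 -0.7 0 0 0 0;1.1 -0.7 0 0 0 0;1.2 -0.8 0 0 0 0;1.2 -0.7 0 0 0 0'
python3 -c "
from h import *
st((549.5,-1.7))"
python3 -m inch '0.5 -0.4 0 0 0 0;0.6 -0.5 0 0 0 0;0.6 -0.4 0 0 0 0;0.5 -0.4 0 0 0 0;0.6 -0.4 0 0 0 0;0.5 -0.5 0 0 0 0;0.5 -0.4 0 0 0 0;0.6 -0.5 0 0 0 0;0.5 -0.5 0 0 0 0;0.5 -0.4 0 0 0 0'
python3 -c "
from h import *
st((549.5,-1.7))"
```

```text
time_s: 5.35
eef_pos: [577.2, -42.6, 132.7]
ee_rot: [-0.0, 1.0, 0.0, -0.001]
force: [-7.0, 3.2, 9.7]
grip_width: 0.239
grip_force: 59.5
t5.3 ang -55.9 r 49.4  Fr -6.6 Ft -4.0 Fz 9.7 grip 0.24
time_s: 6.18
eef_pos: [582.5, -38.4, 132.7]
ee_rot: [-0.0, 1.0, 0.0, -0.001]
force: [-7.2, 2.8, 8.5]
grip_width: 0.236
grip_force: 59.5
t6.2 ang -48.0 r 49.3  Fr -6.8 Ft -3.5 Fz 8.5 grip 0.24
```

```bash
cat > ck.py <<'E'
import sys
from h import *
sys.exit(st((549.5,-1.7))<-6.3)
E
I="python3 -m inch"
python3 -m inch '0.5 -0.5 0 0 0 0;0.5 -0.5 0 0 0 0;0.5 -0.5 0 0 0 0;0.5 -0.5 0 0 0 0;0.5 -0.5 0 0 0 0;0.4 -0.5 0 0 0 0;0.5 -0.5 0 0 0 0;0.5 -0.6 0 0 0 0;0.4 -0.5 0 0 0 0;0.5 -0.5 0 0 0 0' >/dev/null; python3 ck.py &&
python3 -m inch '0.4 -0.6 0 0 0 0;0.4 -0.5 0 0 0 0;0.4 -0.6 0 0 0 0;0.5 -0.6 0 0 0 0;0.4 -0.5 0 0 0 0;0.4 -0.6 0 0 0 0;0.3 -0.6 0 0 0 0;0.4 -0.6 0 0 0 0;0.4 -0.6 0 0 0 0;0.4 -0.5 0 0 0 0' >/dev/null && python3 ck.py &&
python3 -m inch '0.3 -0.6 0 0 0 0;0.4 -0.7 0 0 0 0;0.3 -0.6 0 0 0 0;0.3 -0.6 0 0 0 0;0.4 -0.6 0 0 0 0;0.3 -0.6 0 0 0 0;0.3 -0.7 0 0 0 0;0.3 -0.6 0 0 0 0;0.2 -0.6 0 0 0 0;0.3 -0.7 0 0 0 0' >/dev/null && python3 ck.py
```

```text
t7.0 ang -40.1 r 49.3  Fr -7.0 Ft -4.1 Fz 9.6 grip 0.23False
```

```bash
sed -i 's/sys.exit(\(.*\))$/sys.exit(int(\1))/' ck.py
python3 -m inch '0.4 -0.6 0 0 0 0;0.4 -0.5 0 0 0 0;0.4 -0.6 0 0 0 0;0.5 -0.6 0 0 0 0;0.4 -0.5 0 0 0 0;0.4 -0.6 0 0 0 0;0.3 -0.6 0 0 0 0;0.4 -0.6 0 0 0 0;0.4 -0.6 0 0 0 0;0.4 -0.5 0 0 0 0' >/dev/null && python3 ck.py &&
python3 -m inch '0.3 -0.6 0 0 0 0;0.4 -0.7 0 0 0 0;0.3 -0.6 0 0 0 0;0.3 -0.6 0 0 0 0;0.4 -0.6 0 0 0 0;0.3 -0.6 0 0 0 0;0.3 -0.7 0 0 0 0;0.3 -0.6 0 0 0 0;0.2 -0.6 0 0 0 0;0.3 -0.7 0 0 0 0' >/dev/null && python3 ck.py &&
python3 -m inch '0.3 -0.6 0 0 0 0;0.3 -0.7 0 0 0 0;0.2 -0.6 0 0 0 0;0.2 -0.7 0 0 0 0;0.3 -0.6 0 0 0 0;0.2 -0.7 0 0 0 0;0.2 -0.6 0 0 0 0;0.2 -0.7 0 0 0 0;0.2 -0.7 0 0 0 0;0.2 -0.7 0 0 0 0' >/dev/null && python3 ck.py &&
python3 -m inch '0.2 -0.6 0 0 0 0;0.1 -0.7 0 0 0 0;0.2 -0.7 0 0 0 0;0.1 -0.7 0 0 0 0;0.2 -0.7 0 0 0 0;0.1 -0.6 0 0 0 0;0.1 -0.7 0 0 0 0;0.1 -0.7 0 0 0 0;0.1 -0.7 0 0 0 0;0.1 -0.7 0 0 0 0' >/dev/null && python3 ck.py; echo rc $?
```

```text
t7.8 ang -32.2 r 49.3  Fr -6.9 Ft -4.9 Fz 8.8 grip 0.24
t8.7 ang -24.3 r 49.2  Fr -6.4 Ft -4.9 Fz 8.2 grip 0.24
t9.5 ang -16.3 r 49.3  Fr -6.6 Ft -3.6 Fz 8.2 grip 0.23
t10.3 ang -8.5 r 49.2  Fr -5.9 Ft -3.5 Fz 8.1 grip 0.23
rc 0
```

```bash
python3 -m inch '0.1 -0.7 0 0 0 0;0.1 -0.7 0 0 0 0;0.0 -0.7 0 0 0 0;0.1 -0.7 0 0 0 0;0.0 -0.7 0 0 0 0;0.1 -0.7 0 0 0 0;0.0 -0.7 0 0 0 0;0.0 -0.7 0 0 0 0;0.0 -0.7 0 0 0 0;0.0 -0.7 0 0 0 0' >/dev/null && python3 ck.py &&
python3 -m inch '0.0 -0.7 0 0 0 0;-0.1 -0.7 0 0 0 0;0.0 -0.7 0 0 0 0;0.0 -0.7 0 0 0 0;-0.1 -0.7 0 0 0 0;-0.1 -0.7 0 0 0 0;0.0 -0.6 0 0 0 0;-0.1 -0.7 0 0 0 0;-0.1 -0.7 0 0 0 0;-0.1 -0.7 0 0 0 0' >/dev/null && python3 ck.py &&
python3 -m inch '-0.1 -0.7 0 0 0 0;-0.2 -0.7 0 0 0 0;-0.1 -0.7 0 0 0 0;-0.1 -0.7 0 0 0 0;-0.2 -0.6 0 0 0 0;-0.1 -0.7 0 0 0 0;-0.2 -0.7 0 0 0 0;-0.2 -0.7 0 0 0 0;-0.2 -0.6 0 0 0 0;-0.2 -0.7 0 0 0 0' >/dev/null && python3 ck.py &&
python3 -m inch '-0.2 -0.7 0 0 0 0;-0.2 -0.6 0 0 0 0;-0.2 -0.7 0 0 0 0;-0.3 -0.7 0 0 0 0;-0.2 -0.6 0 0 0 0;-0.3 -0.7 0 0 0 0;-0.2 -0.6 0 0 0 0;-0.3 -0.7 0 0 0 0;-0.3 -0.6 0 0 0 0;-0.3 -0.6 0 0 0 0' >/dev/null && python3 ck.py &&
python3 -m inch '-0.3 -0.7 0 0 0 0;-0.3 -0.6 0 0 0 0;-0.3 -0.6 0 0 0 0;-0.3 -0.6 0 0 0 0;-0.4 -0.6 0 0 0 0;-0.3 -0.6 0 0 0 0;-0.4 -0.7 0 0 0 0;-0.3 -0.6 0 0 0 0;-0.4 -0.5 0 0 0 0;-0.4 -0.6 0 0 0 0' >/dev/null && python3 ck.py; echo rc $?
```

```text
t11.2 ang -0.6 r 49.3  Fr -5.7 Ft -3.2 Fz 7.1 grip 0.24
t12.0 ang 7.3 r 49.3  Fr -4.5 Ft -4.9 Fz 7.1 grip 0.23
t12.8 ang 15.2 r 49.4  Fr -3.4 Ft -3.8 Fz 5.9 grip 0.23
t13.7 ang 19.2 r 49.3  Fr -2.6 Ft -23.3 Fz 0.7 grip 0.24
rc 1
```

Run:
```python
from h import *
for i in range(3):
    c=ctrl.capture("side"); st((549.5,-1.7))
s=ctrl.sense();print(s["force"],s["wrist_torque"],s["ee_rot"],s["joints"].round(3))
a=c["image"][120:270,200:350,::-1]
cv2.imwrite("pics/z3.png",cv2.resize(a,(600,600),interpolation=cv2.INTER_CUBIC))
```

```text
t13.7 ang 19.1 r 49.3  Fr -2.4 Ft -20.9 Fz 1.4 grip 0.24
t13.8 ang 19.1 r 49.3  Fr -2.3 Ft -20.4 Fz 1.2 grip 0.24
t13.8 ang 19.1 r 49.3  Fr -2.9 Ft -21.0 Fz 1.1 grip 0.24
[  4.17426629 -20.73186799   1.14011665] [-3.41100967 -0.73673719 -0.1020265 ] [ 4.13114323e-03  9.99989446e-01 -5.00484262e-04  1.94723654e-03] [-0.169  0.553  1.405 -0.008  1.178  1.406]
```

View pics/z3.png

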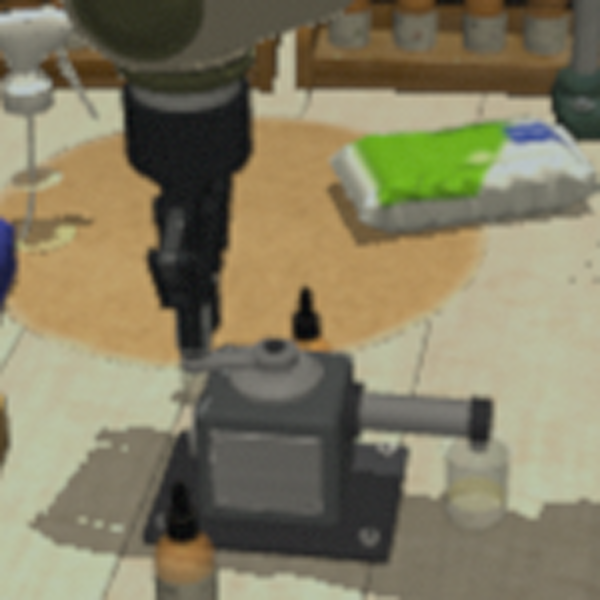

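```bash
python3 -m inch '0.3 0.6 0 0 0 0;0.3 0.6 0 0 0 0;0.3 0.7 0 0 0 0;0 0 0 0 0 0;0 0 0 0 0 0;0 0 0 0 0 0;0 0 0 0 0 0;0 0 0 0 0 0;0 0 0 0 0 0;0 0 0 0 0 0' >/dev/null ; python3 ck.py
python3 -m inch '0.2 0.6 0 0 0 0;0.3 0.7 0 0 0 0;0 0 0 0 0 0;0 0 0 0 0 0;0 0 0 0 0 0;0 0 0 0 0 0;0 0 0 0 0 0;0 0 0 0 0 0;0 0 0 0 0 0;0 0 0 0 0 0' >/dev/null ; python3 ck.py
python3 -m inch '0.2 0.6 0 0 0 0;0.3 0.7 0 0 0 0;0 0 0 0 0 0;0 0 0 0 0 0;0 0 0 0 0 0;0 0 0 0 0 0;0 0 0 0 0 0;0 0 0 0 0 0;0 0 0 0 0 0;0 0 0 0 0 0' >/dev/null ; python3 ck.py
python3 -m inch '0.2 0.7 0 0 0 0;0.2 0.6 0 0 0 0;0.2 0.7 0 0 0 0;0.2 0.7 0 0 0 0;0.2 0.7 0 0 0 0;0 0 0 0 0 0;0 0 0 0 0 0;0 0 0 0 0 0;0 0 0 0 0 0;0 0 0 0 0 0' >/dev/null ; python3 ck.py
```

```text
t14.7 ang 18.9 r 49.4  Fr -2.8 Ft -12.0 Fz 3.7 grip 0.24
t15.5 ang 18.6 r 49.4  Fr -3.5 Ft -6.3 Fz 5.6 grip 0.24
t16.3 ang 18.5 r 49.4  Fr -3.0 Ft 0.9 Fz 7.0 grip 0.23
t17.2 ang 15.3 r 49.4  Fr -4.1 Ft 4.1 Fz 6.6 grip 0.24
```

```bash
python3 -m inch '-0.2 -0.7 0 0 0 0;-0.2 -0.6 0 0 0 0;-0.2 -0.7 0 0 0 0;-0.2 -0.6 0 0 0 0;-0.2 -0.6 0 0 0 0;-0.2 -0.6 0 0 0 0;0 0 0 0 0 0;0 0 0 0 0 0;0 0 0 0 0 0;0 0 0 0 0 0' >/dev/null ; python3 ck.py
python3 -m inch '-0.1 -0.3 0 0 0 0;-0.2 -0.4 0 0 0 0;0 0 0 0 0 0;0 0 0 0 0 0;0 0 0 0 0 0;0 0 0 0 0 0;0 0 0 0 0 0;0 0 0 0 0 0;0 0 0 0 0 0;0 0 0 0 0 0' >/dev/null ; python3 ck.py
python3 -m inch '-0.1 -0.3 0 0 0 0;-0.2 -0.4 0 0 0 0;0 0 0 0 0 0;0 0 0 0 0 0;0 0 0 0 0 0;0 0 0 0 0 0;0 0 0 0 0 0;0 0 0 0 0 0;0 0 0 0 0 0;0 0 0 0 0 0' >/dev/null ; python3 ck.py
python3 -c "
from h import *
s=ctrl.sense();print(s['force'],s['wrist_torque'])"
```

```text
t18.0 ang 18.3 r 49.4  Fr -2.4 Ft -3.1 Fz 4.8 grip 0.24
t18.8 ang 18.6 r 49.4  Fr -3.1 Ft -5.5 Fz 5.1 grip 0.24
t19.7 ang 18.8 r 49.4  Fr -3.8 Ft -8.9 Fz 4.0 grip 0.24
[-0.7095685  -9.66704221  4.04244912] [-1.51129124  0.02376843  0.0160955 ]
```

```bash
python3 -m inch '0 0 0 0 0 0;0 0 0 0 0 0;0 0 0 0 0 0;0 0 0 0 0 0;0 0 0 0 0 0;0 0 0 0 0 0;0 0 0 0 0 0;0 0 0 0 0 0;0 0 0 0 0 0;0 0 0 0 0 0' 0.8
python3 -m inch '0 -1.8 0 0 0 0;0 -1.8 0 0 0 0;0 -1.8 0 0 0 0;0 -1.8 0 0 0 0;0 -1.8 0 0 0 0;0 -1.8 0 0 0 0;0 -1.8 0 0 0 0;0 -1.8 0 0 0 0;0 -1.8 0 0 0 0;0 -1.8 0 0 0 0'
python3 -m inch '0 -0.8 0 0 0 0;0 -0.8 0 0 0 0;0 -0.8 0 0 0 0;0 -0.8 0 0 0 0;0 -0.8 0 0 0 0;0 0 0 0 0 0;0 0 0 0 0 0;0 0 0 0 0 0;0 0 0 0 0 0;0 0 0 0 0 0'
```

```text
time_s: 20.5
eef_pos: [595.7, 16.5, 132.3]
ee_rot: [0.0, 1.0, 0.0, 0.0]
force: [-0.3, 0.2, 0.1]
grip_width: 0.799
grip_force: 0.0
time_s: 21.33
eef_pos: [595.7, 34.7, 132.3]
ee_rot: [-0.0, 1.0, 0.0, 0.0]
force: [0.7, -0.9, -0.4]
grip_width: 0.8
grip_force: 0.0
time_s: 22.17
eef_pos: [595.7, 37.6, 132.2]
ee_rot: [0.001, 1.0, -0.0, -0.0]
force: [0.6, -4.7, -0.4]
grip_width: 0.801
grip_force: 2.6
```

```bash
python3 -m inch '0 -0.8 0 0 0 0;0 -0.8 0 0 0 0;0 0 0 0 0 0;0 0 0 0 0 0;0 0 0 0 0 0;0 0 0 0 0 0;0 0 0 0 0 0;0 0 0 0 0 0;0 0 0 0 0 0;0 0 0 0 0 0' | grep -E "eef|^force"
python3 -m inch '0 -0.8 0 0 0 0;0 -0.8 0 0 0 0;0 0 0 0 0 0;0 0 0 0 0 0;0 0 0 0 0 0;0 0 0 0 0 0;0 0 0 0 0 0;0 0 0 0 0 0;0 0 0 0 0 0;0 0 0 0 0 0'| grep -E "eef|^force"
python3 - <<'E'
from h import *
c=ctrl.capture("side")
cv2.imwrite("pics/z4.png",cv2.resize(c["image"][100:250,190:340,::-1],(600,600),interpolation=cv2.INTER_CUBIC))
E
```

```text
eef_pos: [595.8, 37.9, 132.3]
force: [-1.3, -11.8, -1.2]
eef_pos: [595.9, 38.2, 132.3]
force: [-0.4, -17.7, -0.9]
```

View pics/z4.png

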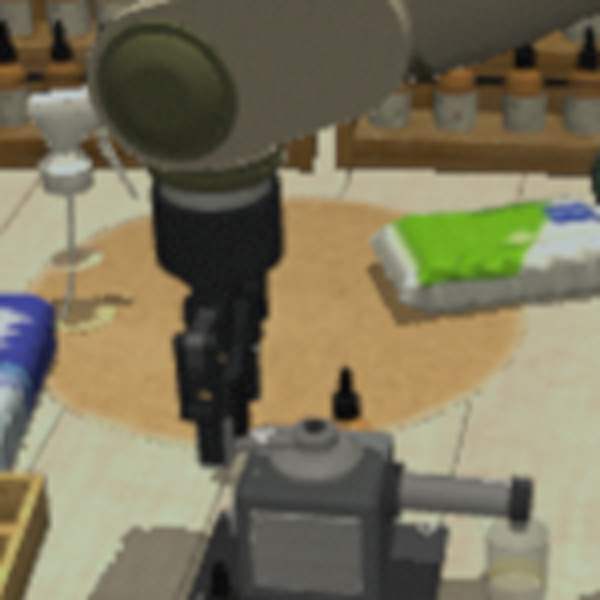

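The picture shows the −y finger pushing the grip at about (225,440), with nothing else near it. The crank is blocked at the same angle with the hand in a different place, so the block is in the crank. I'll hold the push for a moment to see whether it creeps.

```bash
for i in 1 ; do python3 -m inch '0 0 0 0 0 0;0 0 0 0 0 0;0 0 0 0 0 0;0 0 0 0 0 0;0 0 0 0 0 0;0 0 0 0 0 0;0 0 0 0 0 0;0 0 0 0 0 0;0 0 0 0 0 0;0 0 0 0 0 0' | grep -E "eef|^force"; done
python3 - <<'E'
from h import *
for i in range(3):
    c=ctrl.capture("top"); s=ctrl.sense(); print(s["time_s"],s["eef_pos"].round(2),s["force"].round(1))
cv2.imwrite("pics/z5.png",cv2.resize(c["image"][140:240,200:315,::-1],(690,600),interpolation=cv2.INTER_CUBIC))
E
```

```text
eef_pos: [595.9, 38.2, 132.2]
force: [-0.5, -18.3, -0.9]
24.7667 [595.88  38.18 132.23] [ -0.8 -17.6  -1. ]
24.8167 [595.88  38.18 132.26] [ -0.8 -17.4  -1.3]
24.8667 [595.88  38.15 132.25] [ -0.7 -17.2  -1.1]
```

View pics/z5.png

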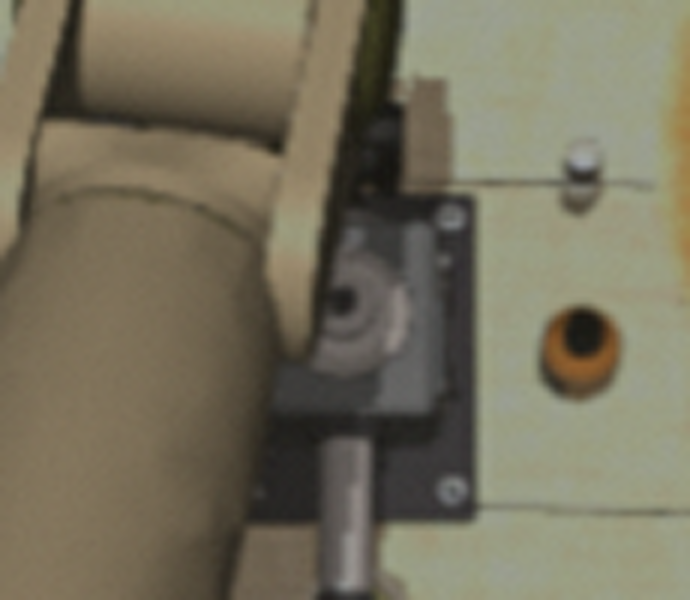

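```bash
python3 -m inch '0.4 -0 0 0 0 0;0 5 0 0 0 0;0 6 0 0 0 0;0 6 0 0 0 0;0 6 0 0 0 0;0 4 0 0 0 0;0 0 0 0 0 0;0 0 0 0 0 0;0 0 0 0 0 0;0 0 0 0 0 0' | grep -E "eef|^force"
python3 -m inch '0 0 0 0 0 0;0 0 0 0 0 0;0 0 0 0 0 0;0 0 0 0 0 0;0 0 0 0 0 0;0 0 0 0 0 0;0 0 0 0 0 0;0 0 0 0 0 0;0 0 0 0 0 0;0 0 0 0 0 0' 0 60
python3 -c "
from h import *
st((549,-1.8));rows(18.5,-12,30)"
```

```text
eef_pos: [596.1, 15.0, 132.3]
force: [-0.0, -0.0, -0.5]
time_s: 26.53
eef_pos: [596.2, 14.2, 132.6]
ee_rot: [0.0, 1.0, 0.0, 0.0]
force: [-2.2, -4.8, 3.5]
grip_width: 0.234
grip_force: 58.7
t26.5 ang 18.7 r 49.8  Fr -3.6 Ft -3.9 Fz 3.5 grip 0.23
18.5 2.3 10.2 0 0 0 0;0.1 10.5 0 0 0 0;-2.1 10.2 0 0 0 0;-4.2 9.6 0 0 0 0;-6.1 8.5 0 0 0 0;-7.7 7.1 0 0 0 0;-9.0 5.3 0 0 0 0;-9.9 3.3 0 0 0 0;-10.4 1.2 0 0 0 0;-10.4 -1.0 0 0 0 0
-101.5 -9.9 -3.1 0 0 0 0;-9.1 -5.2 0 0 0 0;-7.9 -6.9 0 0 0 0;-6.2 -8.4 0 0 0 0;-4.3 -9.5 0 0 0 0;-2.3 -10.2 0 0 0 0;-0.1 -10.5 0 0 0 0;2.1 -10.2 0 0 0 0;4.2 -9.6 0 0 0 0;6.1 -8.5 0 0 0 0
-221.5 7.7 -7.1 0 0 0 0;9.0 -5.3 0 0 0 0;9.9 -3.3 0 0 0 0;10.4 -1.2 0 0 0 0;10.4 1.0 0 0 0 0;9.9 3.1 0 0 0 0;9.1 5.2 0 0 0 0;7.9 6.9 0 0 0 0;6.2 8.4 0 0 0 0;4.3 9.5 0 0 0 0
```

```bash
sed 's/ck/fw/;s/sys.exit.*/st((549,-1.8))/' ck.py > fw.py
python3 -m inch '2.3 11 0 0 0 0;0.1 10.5 0 0 0 0;-2.1 10.2 0 0 0 0;-4.2 9.6 0 0 0 0;-6.1 8.5 0 0 0 0;-7.7 7.1 0 0 0 0;-9.0 5.3 0 0 0 0;-9.9 3.3 0 0 0 0;-10.4 1.2 0 0 0 0;-10.4 -1.0 0 0 0 0'
python3 fw.py
```

```text
time_s: 27.37
eef_pos: [539.4, -50.6, 132.6]
ee_rot: [-0.001, 1.0, -0.0, 0.002]
force: [6.6, 7.4, 0.0]
grip_width: 0.24
grip_force: 58.8
t27.4 ang -101.1 r 49.7  Fr -8.6 Ft 5.0 Fz 0.0 grip 0.24
```

Tracking is good, so I'll finish turn 1.

```bash
cd .;
python3 -m inch '-9.9 -3.1 0 0 0 0;-9.1 -5.2 0 0 0 0;-7.9 -6.9 0 0 0 0;-6.2 -8.4 0 0 0 0;-4.3 -9.5 0 0 0 0;-2.3 -10.2 0 0 0 0;-0.1 -10.5 0 0 0 0;2.1 -10.2 0 0 0 0;4.2 -9.6 0 0 0 0;6.1 -8.5 0 0 0 0' >/dev/null; python3 fw.py
python3 -m inch '7.7 -7.1 0 0 0 0;9.0 -5.3 0 0 0 0;9.9 -3.3 0 0 0 0;10.4 -1.2 0 0 0 0;10.4 1.0 0 0 0 0;9.9 3.1 0 0 0 0;9.1 5.2 0 0 0 0;7.9 6.9 0 0 0 0;6.2 8.4 0 0 0 0;4.3 9.5 0 0 0 0' >/dev/null; python3 fw.py
```

```text
t28.2 ang 138.2 r 50.9  Fr -2.8 Ft 3.5 Fz 4.7 grip 0.23
t29.0 ang 20.0 r 49.9  Fr -5.7 Ft 4.8 Fz 7.0 grip 0.24
```

```bash
cd .;
python3 -m inch '0.4 1.0 0 0 0 0;0.3 1.0 0 0 0 0;0.3 1.0 0 0 0 0;0.3 1.0 0 0 0 0;0.2 1.0 0 0 0 0;0.2 1.0 0 0 0 0;0.2 1.0 0 0 0 0;0.2 1.0 0 0 0 0;0.1 1.1 0 0 0 0;0.1 1.1 0 0 0 0' >/dev/null; python3 fw.py
```

```text
t29.9 ang 8.6 r 49.7  Fr -3.6 Ft 4.4 Fz 6.8 grip 0.23
```

```bash
cd .;
python3 -m inch '0.1 10.5 0 0 0 0;-2.1 10.2 0 0 0 0;-4.2 9.6 0 0 0 0;-6.1 8.5 0 0 0 0;-7.7 7.1 0 0 0 0;-9.0 5.3 0 0 0 0;-9.9 3.3 0 0 0 0;-10.4 1.2 0 0 0 0;-10.4 -1.0 0 0 0 0;-9.9 -3.1 0 0 0 0' >/dev/null; python3 fw.py
python3 -m inch '-9.1 -5.2 0 0 0 0;-7.9 -6.9 0 0 0 0;-6.2 -8.4 0 0 0 0;-4.3 -9.5 0 0 0 0;-2.3 -10.2 0 0 0 0;-0.1 -10.5 0 0 0 0;2.1 -10.2 0 0 0 0;4.2 -9.6 0 0 0 0;6.1 -8.5 0 0 0 0;7.7 -7.1 0 0 0 0' >/dev/null; python3 fw.py
python3 -m inch '9.0 -5.3 0 0 0 0;9.9 -3.3 0 0 0 0;10.4 -1.2 0 0 0 0;10.4 1.0 0 0 0 0;9.9 3.1 0 0 0 0;9.1 5.2 0 0 0 0;7.9 6.9 0 0 0 0;6.2 8.4 0 0 0 0;4.3 9.5 0 0 0 0;0 0 0 0 0 0' >/dev/null; python3 fw.py
```

```text
t30.7 ang -113.2 r 49.8  Fr -3.2 Ft 4.5 Fz 1.9 grip 0.23
t31.5 ang 126.2 r 51.0  Fr -5.7 Ft 5.0 Fz 6.1 grip 0.24
t32.4 ang 18.4 r 49.8  Fr -4.1 Ft -3.4 Fz 7.5 grip 0.23
```

Two turns are done at 18.4°. Now the third.

```bash
cd .;
python3 -m inch '2.3 10.2 0 0 0 0;0.1 10.5 0 0 0 0;-2.1 10.2 0 0 0 0;-4.2 9.6 0 0 0 0;-6.1 8.5 0 0 0 0;-7.7 7.1 0 0 0 0;-9.0 5.3 0 0 0 0;-9.9 3.3 0 0 0 0;-10.4 1.2 0 0 0 0;-10.4 -1.0 0 0 0 0' >/dev/null; python3 fw.py
python3 -m inch '-9.9 -3.1 0 0 0 0;-9.1 -5.2 0 0 0 0;-7.9 -6.9 0 0 0 0;-6.2 -8.4 0 0 0 0;-4.3 -9.5 0 0 0 0;-2.3 -10.2 0 0 0 0;-0.1 -10.5 0 0 0 0;2.1 -10.2 0 0 0 0;4.2 -9.6 0 0 0 0;6.1 -8.5 0 0 0 0' >/dev/null; python3 fw.py
python3 -m inch '7.7 -7.1 0 0 0 0;9.0 -5.3 0 0 0 0;9.9 -3.3 0 0 0 0;10.4 -1.2 0 0 0 0;10.4 1.0 0 0 0 0;9.9 3.1 0 0 0 0;9.1 5.2 0 0 0 0;7.9 6.9 0 0 0 0;6.2 8.4 0 0 0 0;4.3 9.5 0 0 0 0' >/dev/null; python3 fw.py
python3 -m inch '0 0 0 0 0 0;0 0 0 0 0 0;0 0 0 0 0 0;0 0 0 0 0 0;0 0 0 0 0 0;0 0 0 0 0 0;0 0 0 0 0 0;0 0 0 0 0 0;0 0 0 0 0 0;0 0 0 0 0 0' >/dev/null; python3 fw.py
```

```text
t33.2 ang -101.3 r 49.6  Fr -1.6 Ft 4.9 Fz 3.7 grip 0.23
t34.0 ang 138.1 r 51.0  Fr -5.9 Ft 4.3 Fz 5.3 grip 0.23
t34.9 ang 20.5 r 49.9  Fr -5.5 Ft 5.1 Fz 7.5 grip 0.23
t35.7 ang 19.1 r 49.8  Fr -1.2 Ft -4.0 Fz 5.9 grip 0.23
```

```bash
cd .;
python3 -m inch '0 0 0 0 0 0;0 0 0 0 0 0;0 0 0 0 0 0;0 0 0 0 0 0;0 0 0 0 0 0;0 0 0 0 0 0;0 0 0 0 0 0;0 0 0 0 0 0;0 0 0 0 0 0;0 0 0 0 0 0' 0.9
python3 -m inch '0 0 10 0 0 0;0 0 -10 0 0 0;0 0 -15 0 0 0;0 0 -15 0 0 0;0 0 -15 0 0 0;0 0 -15 0 0 0;0 0 -15 0 0 0;0 0 -15 0 0 0;0 0 -10 0 0 0;0 0 0 0 0 0'
python3 -m inch '-10 15 -5 0 0 0;-15 20 -5 0 0 0;-15 25 0 0 0 0;-15 25 0 0 0 0;-15 25 0 0 0 0;-15 25 0 0 0 0;-15 25 0 0 0 0;-15 25 0 0 0 0;-10 20 0 0 0 0;0 0 0 0 0 0'
python3 - <<'E'
from h import *
T=ctrl.capture("top");S=ctrl.capture("side")
cv2.imwrite("pics/z6.png",np.hstack([cv2.resize(i,(400,348),interpolation=cv2.INTER_CUBIC) for i in(T["image"][155:255,200:315,::-1],S["image"][175:275,225:340,::-1])]))
E
```

```text
time_s: 36.53
eef_pos: [596.1, 13.9, 132.3]
ee_rot: [-0.0, 1.0, 0.0, 0.0]
force: [-0.2, 0.2, 0.0]
grip_width: 0.9
grip_force: 0.0
time_s: 37.37
eef_pos: [596.8, 13.8, 234.7]
ee_rot: [0.0, 1.0, 0.0, 0.002]
force: [-1.5, -0.4, -0.4]
grip_width: 0.901
grip_force: 0.0
time_s: 38.2
eef_pos: [469.6, -193.9, 241.5]
ee_rot: [0.0, 1.0, -0.002, -0.001]
force: [0.2, 0.8, 0.0]
grip_width: 0.9
grip_force: 0.0
```

View pics/z6.png

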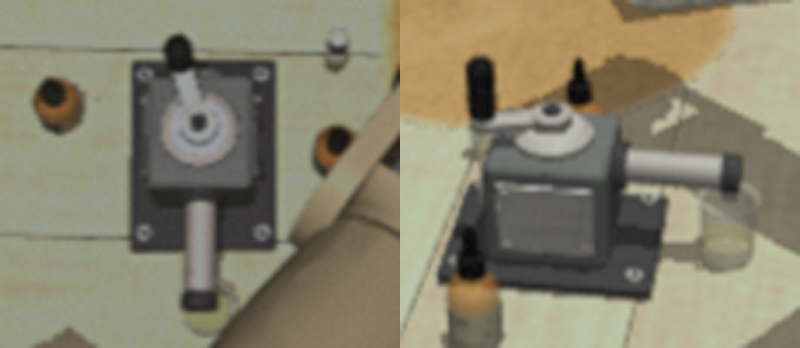

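The crank grip is at (178,50) in the top view, which is the stop direction, and every bystander is where it started. The crank passed this angle freely on later turns, so the block was the true stop and not a once-per-turn snag. I'm handing the job in.

```bash
python3 -c "
from rig import ctrl
print(ctrl.finish_job())"
```

```text
the job is handed in; nothing more can be done
None
```

I wound the crank back to its stop at about 18.5°, cranked it three full turns clockwise to about 19°, let go, and handed the job in with the bystanders near the doser undisturbed; the result was not reported, the stop felt much stiffer than described, and the push on it peaked at about 23 N, just under the 24 N limit.

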